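Put the weighed tea tube away in the dose box

ROBOT

A 6-joint arm with a two-finger parallel gripper is mounted at the origin on the work surface. World frame = base frame: x ahead of the robot, y to its left, z up, the work surface at z = 0. Lengths are in m, angles in degrees, forces in N, time in s.
With the tool pointing down it reaches from about 0.425 to 0.95 m from the base axis. Payload 14.7 kg.
Tool frame: the origin (TCP) lies on the centre line of the jaws, within the pads' length; the fingertips stand 8 mm ahead of it and the grasp point (between the pads) lies 11 mm behind it; z points along the fingers, y is the direction in which the jaws open and shut (so a half turn about z gives the same grasp; the last joint's range is limited). The gripper opens to 85 mm and grips with 20 to 120 N. Pads are 22 mm wide; open, the fingers measure 114 mm over their backs; the gripper's body (76 mm by 85 mm) begins 54 mm behind the grasp point. The pads swing forward as they close: fully open they stand 13 mm farther back than shut.
Start: joints at [67.517, 27.513, 91.461, -0, 61.026, -2.67], TCP at [0.22, 0.612, 0.239] pointing down, gripper open.
Joint ranges: [-157.49, 157.49], [-46.99, 117.5], [13.45, 153.17], [-89.5, 269.5], [5.16, 153.95], [-167.48, 167.48]. Speed limits (degrees/s): [108.29, 108.29, 136.94, 172.46, 172.46, 172.46].

INTERFACE

Orientations are given as [roll, pitch, yaw] about the fixed x, y, z axes, in that order (R = Rz(yaw) Ry(pitch) Rx(roll)).
In Python, from station import * gives the robot as it stands. The module is installed in compiled form; this text tells all that it offers.
- The arm moves only by the shell command python3 -m jog 'ROWS'. ROWS is JSON, a list of rows, each an object of numbers: "tx", "ty", "tz": the shift along the tool's x, y, z in cm; "ax", "ay", "az": the turn, a rotation vector about the tool's x, y, z in degrees; "hand": the gripper command: -1 is shut, 1 is fully open, values between are in proportion. In form: [{"tx": .., "ty": .., "tz": .., "ax": .., "ay": .., "az": .., "hand": ..}, ...]. A call has 1 to 20 rows; each row is the pose to reach, as a shift and turn from the pose measured when the call began, along the tool's axes at that moment; what a row does not reach only later rows make up. A row lasts 1/8 s, in which the tool goes at most 62.5 mm and 10.7 degrees, less where a joint would pass 70% of its speed; a pose out of reach is approached as far as the arm can. A call with a gripper value outside its range is refused whole. The fingers move at their own pace and stop on an object; the grip force is fixed at half the most. Time passes only in rows, so rows that repeat a pose let the fingers close. It gives the time, the measured TCP pose, the force and the opening at its end, in the units of the state.
- observe(): the state, without advancing time (a new reading comes with each control period).
- get_image(name): name is "scene" or "top" or "wrist"; returns the picture (420x560x3 uint8, red, green, blue); there is no depth.
- camera_params(name): a dict with "intrinsics" (3x3 intrinsics, pixels), "extrinsics" (4x4, takes a point from camera to world coordinates). Camera axes: x right, y down, z forward; pixel columns grow to the right and rows downward; lengths in m; the calibration is good to about 2 mm. A picture is of the moment at which its call begins: read the wrist's pose just before it. camera_params takes no time and is no camera call; for the wrist camera it gives the pose at the moment of the call.
- sign_off(): hands the job in, once; it reports no verdict.
The state is a dict: "time_s": time; "joint_positions": joint angles; "qd": joint speeds; "joint_efforts": joint torques, N m; "position": TCP position; "tool_rot": TCP orientation; "force": force on the tool from outside, world axes, zero at the start; "moment": the same for the moment, N m; "gripper_width": opening from 0.0 (shut) to 1.0 (fully open).
Only numpy, scipy, OpenCV 4.12 (cv2) and the standard library are available. Lean on these libraries where they do the work, as an engineer would, in place of code of your own. Each camera call takes 0.05 s, during which the arm holds its last target. There are 200 camera calls.

TASK

Take the filled glass tea tube off the scale and put it away in the dose box: push it foot first through the sprung flap, feel for a hole in the loose rack underneath and set it upright and fully home in it. It is glass, so be gentle: do not ram it against the rack or let it drop. Then let go and draw out so that the flap swings shut over it, and leave the funnel, spoon, tea tin and lids where they are.

Things in the scene. Friction and masses are not known exactly. Their poses are not given: they have to be found in the camera images.
- tube: Closed amber glass tube with round aluminium cap, upright on the scale's plate (18 mm up). 100 mm tall: glass 28 mm diameter up to 74 mm, foot edge bevelled 1.5 mm; cap 24 mm diameter from 78 to 100 mm, grip it there. 60 to 130 g. Origin: centre of the underside, z up along the tube. Glass: keep it under about 20 N against box, flap or rack.
- dosebox: Stainless box fixed to the counter, 96 mm (x) by 334 mm (y) by 158 mm tall; origin at the centre of the underside, z up. In its top, central, is a slot, x -19 to 22 mm, y -100 to 100 mm, closed by the flap. Out of sight inside lies a rack with holes on thin foam (gives 1 mm per 4 N, at most 5 mm), loose lengthways by up to 30 mm either way in y. This is not measured: feel for it. 9 N shifts it.
- mouth (a point): Point in the slot straight above the rack's row of holes (x = 0, y = 0 of the box), level with the top of the box (158 mm above its underside); axes as the box. A tube fully home has the top of its cap 43 mm below this.
- flap (a joint): Angle of the spring-hinged aluminium flap over the slot: 0 shut and flush, positive swung down into the box, to 1.65 rad. 40 by 197 mm, 2.5 mm thick, hinged at the slot's +x edge (box frame), free edge at -x. Light spring: about 1 N on the free edge starts it, 1.5 N holds it hanging, 40 mm deep; it shuts by itself.
- rackbed (a point): Fixed point in the box under the slot's centre, at the level of the rack's top (55 mm above the box's underside); axes as the box. Silicone rack, 262 mm in y, fills the box in x; 4 empty round holes, 32.5 mm diameter, 40 mm deep, on x = 0, 60 mm apart: at y = -90, -30, 30, 90 mm if the rack is centred. Any will do. A tube standing between holes is 40 mm higher than one fully home.
- funnel: Small steel dosing funnel, 60 mm wide, 52 mm tall, beside the scale. Leave it alone. Origin: centre of the underside.
- spoon: Steel spoon, 150 mm long, lying beyond the scale. Leave it alone. Origin: middle, underside.
- teatin: Round tea tin, 68 mm diameter, 85 mm tall, in front of the box. Leave it alone. Origin: centre of the underside.
- lids: Stack of black cup lids, 92 mm diameter, 35 mm tall, behind the box. Leave it alone. Origin: centre of the underside.

How it is judged:
By the outcome, as a careful person would: the job done as asked, in the order asked, and still so for the second after the job is handed in, with the robot touching nothing.
It also fails if it takes over 72 s, if anything falls off the work surface, if the arm or the gripper's body presses on something with over 40 N, if the wrist force passes 120 N, or if a joint passes its speed limit or range.

## Working session

There is one attempt and no reset: what is moved stays moved. The work goes in short steps, Python scripts to look and compute and a shell command to move; the robot and the scene stay as the last step left them, time stands still between calls to the robot, and variables do not carry over. Pictures are saved under pics/ and viewed, about 8 in all and at most 12, crops included, and the job is handed in when it is done.

```bash
mkdir -p pics; python3 - <<'E'
from station import *
import cv2
s=observe(); print(s)
for n in ("scene","top"):
    im=get_image(n); cv2.imwrite(f"pics/{n}0.png",im[:,:,::-1]); p=camera_params(n); print(n,p)
E
```

```text
{'time_s': 0.0, 'joint_positions': array([ 6.75178145e+01,  2.75484680e+01,  9.14934091e+01, -1.78163054e-03,
        6.10274871e+01, -2.67016982e+00]), 'qd': array([0.01380721, 0.00397176, 0.03015757, 0.00208123, 0.03340513,
       0.07715962]), 'joint_efforts': array([-1.76698039e-03, -9.50620151e+01, -4.30150831e+01,  2.20929536e-06,
        1.22644802e-02,  3.84195528e-05]), 'position': array([0.22014386, 0.61115336, 0.23869033]), 'tool_rot': array([-1.79930639e+02, -1.67550211e-03,  1.60188847e+02]), 'force': array([-0.43592639, -0.31838473,  0.95850481]), 'moment': array([0.07291662, 0.04757853, 0.02352835]), 'gripper_width': 1.0023838945717638}
scene {'intrinsics': array([[442.999516  ,   0.        , 280.48208008],
       [  0.        , 442.999516  , 207.84371492],
       [  0.        ,   0.        ,   1.        ]]), 'extrinsics': array([[ 0.89993483,  0.36399658, -0.24004954,  0.82827815],
       [ 0.4360198 , -0.75379868,  0.49160379, -0.38388479],
       [-0.00200693, -0.54707773, -0.83707941,  0.89885479],
       [ 0.        ,  0.        ,  0.        ,  1.        ]])}
top {'intrinsics': array([[502.64584225,   0.        , 274.55944429],
       [  0.        , 502.64584225, 210.23468361],
       [  0.        ,   0.        ,   1.        ]]), 'extrinsics': array([[ 1.34269011e-02, -9.89149701e-01,  1.46296228e-01,
         4.04792999e-01],
       [-9.99908628e-01, -1.35116141e-02,  4.14673661e-04,
         7.06862538e-02],
       [ 1.56652385e-03, -1.46288429e-01, -9.89240740e-01,
         1.25487818e+00],
       [ 0.00000000e+00,  0.00000000e+00,  0.00000000e+00,
         1.00000000e+00]])}
```

View pics/scene0.png

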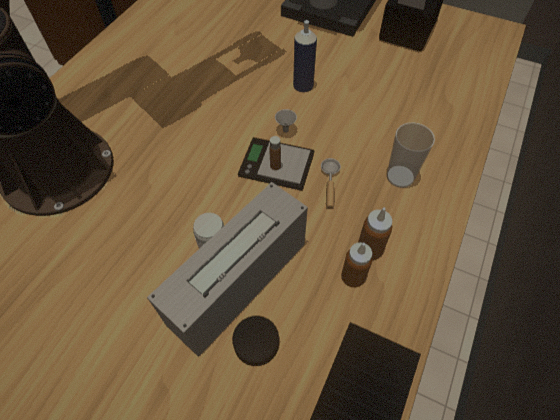

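View pics/top0.png

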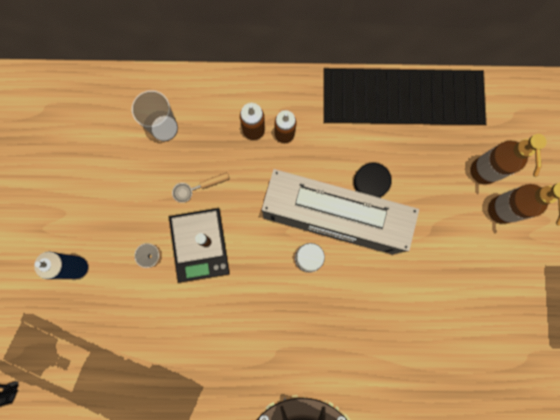

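```bash
python3 - <<'E'
import cv2
t=cv2.imread("pics/top0.png"); s=cv2.imread("pics/scene0.png")
cv2.imwrite("pics/c1.png",cv2.resize(t[155:290,160:426],None,fx=3,fy=3,interpolation=cv2.INTER_CUBIC))
cv2.imwrite("pics/c2.png",cv2.resize(s[100:355,145:345],None,fx=3,fy=3,interpolation=cv2.INTER_CUBIC)[:600+165])
a=cv2.imread("pics/c2.png"); cv2.imwrite("pics/c2.png",a[:600])
E
```

```text
(no output)
```

View pics/c1.png

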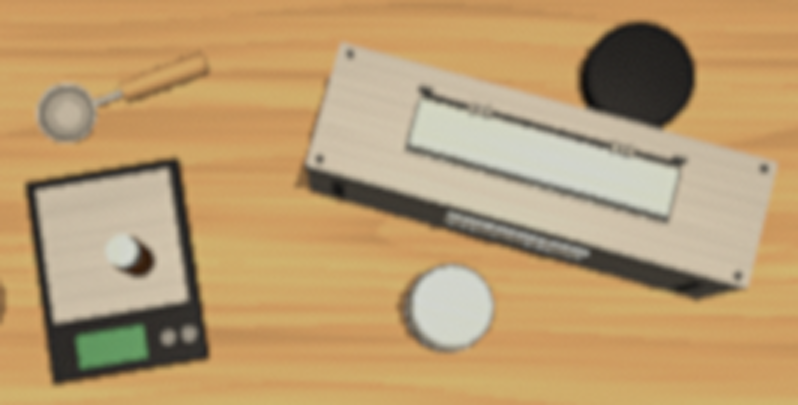

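View pics/c2.png

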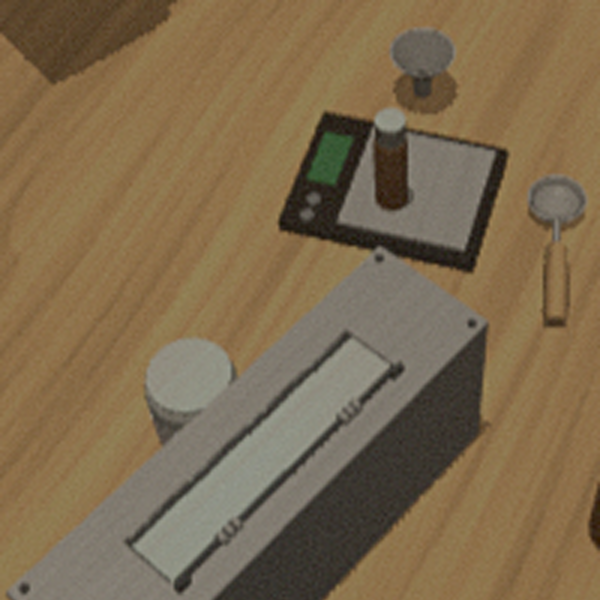

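```bash
cat > h.py <<'E'
from station import *
import numpy as np, cv2
def ray(n,u,v,z,p=None):
    p=p or camera_params(n); K,E=p["intrinsics"],p["extrinsics"]
    d=E[:3,:3]@np.linalg.solve(K,[u,v,1]); o=E[:3,3]
    return o+d*(z-o[2])/d[2]
def proj(n,P,p=None):
    p=p or camera_params(n); c=np.linalg.inv(p["extrinsics"])@np.r_[P,1]; q=p["intrinsics"]@c[:3]; return q[:2]/q[2]
E
python3 - <<'E'
from h import *
f=lambda a:((a[0]+.5)/3-.5+160,(a[1]+.5)/3-.5+155)
g=lambda a:((a[0]+.5)/3-.5+145,(a[1]+.5)/3-.5+100)
np.set_printoptions(precision=4,suppress=True)
C=[ray("top",*f(a),.158)[:2] for a in [(342,43),(307,167),(743,288),(776,163)]]
S=[ray("top",*f(a),.158)[:2] for a in [(421,91),(406,150),(668,220),(684,160)]]
print("box",np.array(C),np.mean(C,0)); print("slot",np.array(S),np.mean(S,0))
for Q in(C,S):
  d=(Q[0]+Q[1]-Q[2]-Q[3])/2; print(np.linalg.norm(d),np.degrees(np.arctan2(-d[0],d[1])), np.linalg.norm(Q[0]-Q[1]))
Ssc=[ray("scene",*g(a),.158)[:2] for a in [(347,331),(130,543),(178,580),(400,370)]]
print("slot scene",np.array(Ssc),np.mean(Ssc,0)); d=(Ssc[0]+Ssc[3]-Ssc[1]-Ssc[2])/2;print(np.linalg.norm(d),np.degrees(np.arctan2(-d[0],d[1])))
print("cap",ray("top",*f((123,248)),.118),ray("scene",*g((391,121)),.118))
print("tin",ray("top",*f((451,307)),.085),"lids",ray("top",*f((638,76)),.035),"funnel scene",ray("scene",*g((423,50)),.052))
E
```

```text
box [[ 0.6601  0.0744]
 [ 0.5664  0.0988]
 [ 0.4818 -0.2196]
 [ 0.5741 -0.2462]] [ 0.5706 -0.0731]
slot [[ 0.6245  0.0154]
 [ 0.5801  0.0261]
 [ 0.5308 -0.1659]
 [ 0.5754 -0.1785]] [ 0.5777 -0.0757]
0.33069587469552575 -14.941578227414048 0.09678275745474897
0.19915646461447173 -14.2886197313127 0.04570108009939815
slot scene [[ 0.5819  0.0291]
 [ 0.534  -0.1627]
 [ 0.5723 -0.1704]
 [ 0.6269  0.0173]] [ 0.5788 -0.0717]
0.19653797748103732 -15.120838844616877
cap [0.5085 0.2379 0.118 ] [0.5101 0.2398 0.118 ]
tin [ 0.4692 -0.0125  0.085 ] lids [ 0.6642 -0.1699  0.035 ] funnel scene [0.4719 0.3791 0.052 ]
```

```bash
python3 -m jog '[{"tx":0,"ty":0,"tz":-5,"az":0,"hand":1},{"tx":-39.8,"ty":-25.2,"tz":-5,"az":-5,"hand":1},{"tx":-39.8,"ty":-25.2,"tz":-5,"az":-5,"hand":1},{"tx":-39.8,"ty":-25.2,"tz":-5,"az":-5,"hand":1},{"tx":-39.8,"ty":-25.2,"tz":-5,"az":-5,"hand":1},{"tx":-39.8,"ty":-25.2,"tz":-5,"az":-5,"hand":1},{"tx":-39.8,"ty":-25.2,"tz":-5,"az":-5,"hand":1},{"tx":-39.8,"ty":-25.2,"tz":-5,"az":-5,"hand":1},{"tx":-39.8,"ty":-25.2,"tz":-5,"az":-5,"hand":1},{"tx":-39.8,"ty":-25.2,"tz":-5,"az":-5,"hand":1},{"tx":-39.8,"ty":-25.2,"tz":-5,"az":-5,"hand":1},{"tx":-39.8,"ty":-25.2,"tz":-5,"az":-5,"hand":1},{"tx":-39.8,"ty":-25.2,"tz":-5,"az":-5,"hand":1}]'; python3 - <<'E'
from h import *
s=observe();print(s["position"],s["tool_rot"],s["force"],s["time_s"])
p=camera_params("wrist"); im=get_image("wrist"); cv2.imwrite("pics/w1.png",im[:,:,::-1]); print(p)
for P in [(.509,.239,.118),(.574,-.073,.158)]: print(proj("wrist",P,p))
E
```

```text
[0.22014944 0.61120888 0.2387174 ] [-1.79936791e+02 -2.71342472e-03  1.60189102e+02] [ 0.70854766  0.4166295  -0.12290198] 0.1
{'intrinsics': array([[322.0310147 ,   0.        , 279.62355657],
       [  0.        , 322.0310147 , 206.30580627],
       [  0.        ,   0.        ,   1.        ]]), 'extrinsics': array([[ 3.39701986e-01,  9.06811356e-01,  2.49591114e-01,
         1.57088882e-01],
       [ 9.40532970e-01, -3.27369553e-01, -9.07023072e-02,
         6.33687363e-01],
       [-5.41350731e-04,  2.65560426e-01, -9.64094065e-01,
         3.71294394e-01],
       [ 0.00000000e+00,  0.00000000e+00,  0.00000000e+00,
         1.00000000e+00]])}
[ 59.40951845 539.91778504]
[-170.88721164  682.52740021]$[0]: bad value
```

View pics/w1.png

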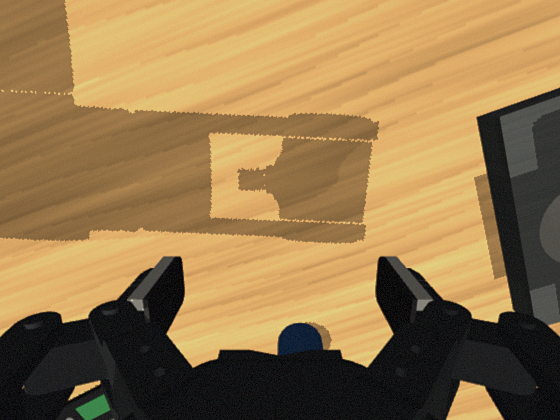

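```bash
python3 -m jog '[{"tx":0,"ty":0,"tz":-5,"ax":0,"ay":0,"az":0,"hand":1},{"tx":0,"ty":-25.2,"tz":-5,"ax":0,"ay":0,"az":0,"hand":1},{"tx":0,"ty":-25.2,"tz":-5,"ax":0,"ay":0,"az":-5,"hand":1},{"tx":-39.8,"ty":-25.2,"tz":-5,"ax":0,"ay":0,"az":-5,"hand":1},{"tx":-39.8,"ty":-25.2,"tz":-5,"ax":0,"ay":0,"az":-5,"hand":1},{"tx":-39.8,"ty":-25.2,"tz":-5,"ax":0,"ay":0,"az":-5,"hand":1},{"tx":-39.8,"ty":-25.2,"tz":-5,"ax":0,"ay":0,"az":-5,"hand":1},{"tx":-39.8,"ty":-25.2,"tz":-5,"ax":0,"ay":0,"az":-5,"hand":1},{"tx":-39.8,"ty":-25.2,"tz":-5,"ax":0,"ay":0,"az":-5,"hand":1},{"tx":-39.8,"ty":-25.2,"tz":-5,"ax":0,"ay":0,"az":-5,"hand":1},{"tx":-39.8,"ty":-25.2,"tz":-5,"ax":0,"ay":0,"az":-5,"hand":1},{"tx":-39.8,"ty":-25.2,"tz":-5,"ax":0,"ay":0,"az":-5,"hand":1}]' && python3 - <<'E'
from h import *
s=observe();print(s["position"],s["tool_rot"],s["force"],s["time_s"])
p=camera_params("wrist"); im=get_image("wrist"); cv2.imwrite("pics/w2.png",im[:,:,::-1]); print(p["extrinsics"])
for P in [(.509,.239,.118),(.574,-.073,.158)]: print(proj("wrist",P,p))
E
```

```text
time_s: 1.65
position: [0.5088, 0.2393, 0.2887]
tool_rot: [-179.9, -0.1, 165.2]
force: [-0.1, -0.9, -0.2]
gripper_width: 0.997
[0.50876348 0.23926539 0.28868843] [-1.79926330e+02 -5.70877421e-02  1.65153557e+02] [-0.14584849 -0.87631447 -0.18299848] 1.65
[[ 2.57029075e-01  9.31966326e-01  2.55685005e-01  4.44080788e-01]
 [ 9.66403462e-01 -2.47695953e-01 -6.86371920e-02  2.56167474e-01]
 [-6.35410877e-04  2.64736628e-01 -9.64320545e-01  4.21341531e-01]
 [ 0.00000000e+00  0.00000000e+00  0.00000000e+00  1.00000000e+00]]
[279.92262031 190.16689637]
[-16.19964467 344.4693841 ]
```

View pics/w2.png

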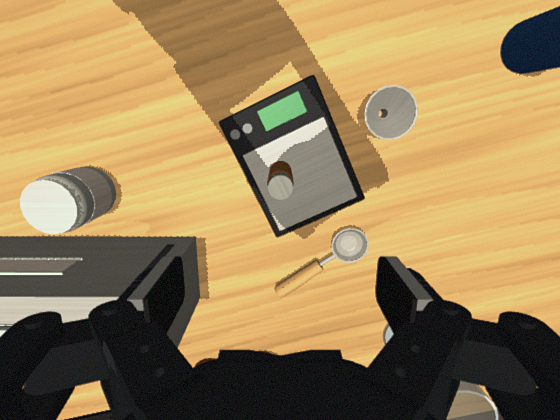

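```bash
python3 -m jog '[{"tx":0.05,"ty":0,"tz":6,"ax":0,"ay":0,"az":0,"hand":1},{"tx":0.05,"ty":0,"tz":12,"ax":0,"ay":0,"az":0,"hand":1},{"tx":0.05,"ty":0,"tz":16,"ax":0,"ay":0,"az":0,"hand":1},{"tx":0.05,"ty":0,"tz":18.5,"ax":0,"ay":0,"az":0,"hand":1},{"tx":0.05,"ty":0,"tz":18.5,"ax":0,"ay":0,"az":0,"hand":1},{"tx":0.05,"ty":0,"tz":18.5,"ax":0,"ay":0,"az":0,"hand":1},{"tx":0.05,"ty":0,"tz":18.5,"ax":0,"ay":0,"az":0,"hand":-1},{"tx":0.05,"ty":0,"tz":18.5,"ax":0,"ay":0,"az":0,"hand":-1},{"tx":0.05,"ty":0,"tz":18.5,"ax":0,"ay":0,"az":0,"hand":-1},{"tx":0.05,"ty":0,"tz":18.5,"ax":0,"ay":0,"az":0,"hand":-1},{"tx":0.05,"ty":0,"tz":18.5,"ax":0,"ay":0,"az":0,"hand":-1},{"tx":0.05,"ty":0,"tz":18.5,"ax":0,"ay":0,"az":0,"hand":-1},{"tx":0.05,"ty":0,"tz":18.5,"ax":0,"ay":0,"az":0,"hand":-1},{"tx":0.05,"ty":0,"tz":18.5,"ax":0,"ay":0,"az":0,"hand":-1}]'
```

```text
time_s: 3.45
position: [0.5082, 0.2397, 0.1044]
tool_rot: [-180.0, -0.0, 165.2]
force: [-1.2, -0.7, 7.9]
gripper_width: 0.256
```

```bash
python3 -m jog '[{"tx":0,"ty":0,"tz":0,"ax":0,"ay":0,"az":0,"hand":-1},{"tx":0,"ty":0,"tz":-1,"ax":0,"ay":0,"az":0,"hand":-1},{"tx":0,"ty":0,"tz":-3,"ax":0,"ay":0,"az":0,"hand":-1},{"tx":0,"ty":0,"tz":-7,"ax":0,"ay":0,"az":0,"hand":-1},{"tx":0,"ty":0,"tz":-12,"ax":0,"ay":0,"az":0,"hand":-1},{"tx":0,"ty":0,"tz":-17,"ax":0,"ay":0,"az":0,"hand":-1},{"tx":0,"ty":0,"tz":-19.5,"ax":0,"ay":0,"az":0,"hand":-1},{"tx":0,"ty":0,"tz":-19.5,"ax":0,"ay":0,"az":0,"hand":-1},{"tx":0,"ty":0,"tz":-19.5,"ax":0,"ay":0,"az":0,"hand":-1}]'
```

```text
time_s: 4.58
position: [0.5077, 0.2396, 0.2988]
tool_rot: [-179.9, -0.1, 165.2]
force: [-0.4, -0.2, -0.9]
gripper_width: 0.257
```

```bash
python3 -m jog '[{"tx":-3,"ty":-6,"tz":0,"ax":0,"ay":0,"az":0,"hand":-1},{"tx":-6,"ty":-12,"tz":0,"ax":0,"ay":0,"az":0,"hand":-1},{"tx":-9,"ty":-18,"tz":0,"ax":0,"ay":0,"az":0,"hand":-1},{"tx":-12,"ty":-24,"tz":0,"ax":0,"ay":0,"az":0,"hand":-1},{"tx":-14.4,"ty":-28.5,"tz":0,"ax":0,"ay":0,"az":0,"hand":-1},{"tx":-14.4,"ty":-28.5,"tz":0,"ax":0,"ay":0,"az":0,"hand":-1},{"tx":-14.4,"ty":-28.5,"tz":0,"ax":0,"ay":0,"az":0,"hand":-1},{"tx":-14.4,"ty":-28.5,"tz":0,"ax":0,"ay":0,"az":0,"hand":-1},{"tx":-14.4,"ty":-28.5,"tz":0,"ax":0,"ay":0,"az":0,"hand":-1}]' && python3 - <<'E'
from h import *
p=camera_params("wrist"); s=observe(); im=get_image("wrist"); cv2.imwrite("pics/w3.png",im[:,:,::-1]); print(s["position"],s["tool_rot"]); np.save("w3E.npy",p["extrinsics"])
c,sn=np.cos(np.radians(-14.8)),np.sin(np.radians(-14.8))
for P in [(-.019,.1),(-.019,-.1),(.022,.1),(.022,-.1)]: print(P,proj("wrist",(.574+c*P[0]-sn*P[1],-.073+sn*P[0]+c*P[1],.158),p))
E
```

```text
time_s: 5.7
position: [0.5739, -0.0714, 0.2989]
tool_rot: [-179.9, -0.1, 165.3]
force: [-1.0, 0.3, 0.1]
gripper_width: 0.259
[ 0.57392648 -0.07144258  0.29891039] [-1.79935770e+02 -6.85045292e-02  1.65295168e+02]
(-0.019, 0.1) [394.85968224 176.3967157 ]
(-0.019, -0.1) [162.00956478 176.18668189]
(0.022, 0.1) [390.47315918 221.82613365]
(0.022, -0.1) [166.40930801 221.61573393]
```

View pics/w3.png

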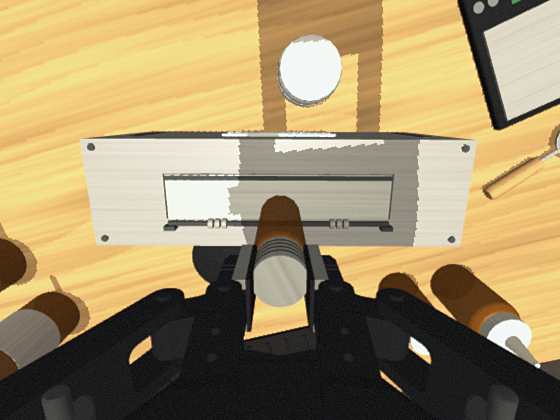

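```bash
python3 - <<'E'
from h import *
im=cv2.imread("pics/w3.png",0); p=camera_params("wrist"); p["extrinsics"]=np.load("w3E.npy")
for u in (130,200,350,430): print(u,"135-:",im[133:145,u-3:u+4].mean(1).astype(int),"170-:",im[170:184,u-3:u+4].mean(1).astype(int),"216-:",im[216:252,u-3:u+4].mean(1).astype(int))
c,sn=np.cos(np.radians(-14.8)),np.sin(np.radians(-14.8))
for P in [(-.048,0,.158),(.048,0,.158),(-.019,0,.158),(-.0165,0,.1555),(.022,0,.158)]: print(P,proj("wrist",(.574+c*P[0],-.073+sn*P[0],P[2]),p))
o=np.array([.5739,-.0714])
for r in(-.014,0,.014): print(proj("wrist",(o[0]+c*r,o[1]+sn*r,.213),p))
cv2.imwrite("pics/w3c.png",cv2.resize(im[165:310,215:345],None,fx=4,fy=4,interpolation=cv2.INTER_CUBIC))
E
```

```text
130 135-: [166  79  61  77  76 139 239 232 226 223 222 226] 170-: [218 219 222 223 222 219 220 219 220 221 222 225 225 224] 216-: [221 221 224 219 218 220 223 222 221 220 218 219 223 225 222 218 214 216
 218 218 220 220 219 220 221 220 218 219 212 202 195 197 199 201 206 209]
200 135-: [ 77  80  82  77  74 125 226 241 235 231 231 235] 170-: [223 229 227 159 145 173 102  91  93 103 183 253 248 245] 216-: [245 246 244 212 125  61  81  96  89 113 195 227 224 225 224 222 220 219
 220 221 222 223 221 221 220 222 221 222 217 189  62  32  42  42  39  40]
350 135-: [ 77  80  81  80  78  90 161 240 236 233 232 230] 170-: [144 143 145 140 118 149 108  62  58  57  88 156 178 176] 216-: [171 168 163 145 129  81  73  85  86  81 104 142 141 146 147 141 140 139
 138 141 138 141 143 142 140 144 142 141 139 148 191 215 212 208 209 211]
430 135-: [212 199 101  64  77  77 124 216 229 224 218 217] 170-: [218 213 216 219 220 221 218 218 218 218 219 219 223 223] 216-: [221 220 220 223 217 215 218 220 219 218 218 218 217 220 223 220 217 213
 215 218 219 219 221 220 218 220 218 217 217 212 211 204 204 208 207 206]
(-0.048, 0, 0.158) [278.41796718 141.94616742]
(0.048, 0, 0.158) [278.43543673 248.79480878]
(-0.019, 0, 0.158) [278.42358261 176.29168884]
(-0.0165, 0, 0.1555) [278.43582631 178.63597091]
(0.022, 0, 0.158) [278.4310102  221.72092419]
[280.28208933 196.42781301]
[280.25515055 215.61968347]
[280.22907129 234.19920651]
```

View pics/w3c.png

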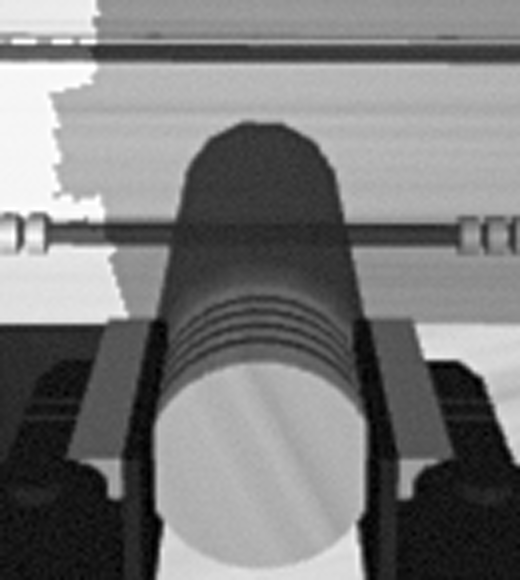

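```bash
python3 -m jog '[{"tx":0.2,"ty":0,"tz":2,"ax":0,"ay":0,"az":0,"hand":-1},{"tx":0.2,"ty":0,"tz":4,"ax":0,"ay":0,"az":0,"hand":-1},{"tx":0.2,"ty":0,"tz":5,"ax":0,"ay":0,"az":0,"hand":-1},{"tx":0.2,"ty":0,"tz":5.5,"ax":0,"ay":0,"az":0,"hand":-1},{"tx":0.2,"ty":0,"tz":6,"ax":0,"ay":0,"az":0,"hand":-1},{"tx":0.2,"ty":0,"tz":6.5,"ax":0,"ay":0,"az":0,"hand":-1},{"tx":0.2,"ty":0,"tz":7,"ax":0,"ay":0,"az":0,"hand":-1},{"tx":0.2,"ty":0,"tz":7.5,"ax":0,"ay":0,"az":0,"hand":-1},{"tx":0.2,"ty":0,"tz":8,"ax":0,"ay":0,"az":0,"hand":-1},{"tx":0.2,"ty":0,"tz":8,"ax":0,"ay":0,"az":0,"hand":-1}]'
```

```text
time_s: 7.0
position: [0.5715, -0.0711, 0.2184]
tool_rot: [-179.9, -0.1, 165.3]
force: [-1.8, 1.0, -1.5]
gripper_width: 0.254
```

```bash
python3 -m jog '[{"tx":0,"ty":0,"tz":0.7,"ax":0,"ay":0,"az":0,"hand":-1},{"tx":0,"ty":0,"tz":1.4,"ax":0,"ay":0,"az":0,"hand":-1},{"tx":0,"ty":0,"tz":2.1,"ax":0,"ay":0,"az":0,"hand":-1},{"tx":0,"ty":0,"tz":2.8,"ax":0,"ay":0,"az":0,"hand":-1},{"tx":0,"ty":0,"tz":3.5,"ax":0,"ay":0,"az":0,"hand":-1},{"tx":0,"ty":0,"tz":4.2,"ax":0,"ay":0,"az":0,"hand":-1},{"tx":0,"ty":0,"tz":4.9,"ax":0,"ay":0,"az":0,"hand":-1},{"tx":0,"ty":0,"tz":5.6,"ax":0,"ay":0,"az":0,"hand":-1},{"tx":0,"ty":0,"tz":6.3,"ax":0,"ay":0,"az":0,"hand":-1},{"tx":0,"ty":0,"tz":6.8,"ax":0,"ay":0,"az":0,"hand":-1},{"tx":0,"ty":0,"tz":6.8,"ax":0,"ay":0,"az":0,"hand":-1}]'; python3 -c "
from station import *
print(observe()['force'],observe()['moment'])"
```

```text
time_s: 8.38
position: [0.571, -0.0711, 0.1499]
tool_rot: [-179.9, -0.2, 165.3]
force: [-1.1, -0.8, -1.7]
gripper_width: 0.257
[-1.07307699 -0.81152399 -1.6891604 ] [ 0.03352333  0.36370343 -0.06666094]
```

```bash
python3 -m jog '[{"tx":0,"ty":0,"tz":0.2,"ax":0,"ay":0,"az":0,"hand":-1},{"tx":0,"ty":0,"tz":0.4,"ax":0,"ay":0,"az":0,"hand":-1},{"tx":0,"ty":0,"tz":0.6,"ax":0,"ay":0,"az":0,"hand":-1},{"tx":0,"ty":0,"tz":0.8,"ax":0,"ay":0,"az":0,"hand":-1},{"tx":0,"ty":0,"tz":0.9,"ax":0,"ay":0,"az":0,"hand":-1},{"tx":0,"ty":0,"tz":0.9,"ax":0,"ay":0,"az":0,"hand":-1}]';  python3 -m jog '[{"tx":0,"ty":0,"tz":0.1,"ax":0,"ay":0,"az":0,"hand":-1},{"tx":0,"ty":0,"tz":0.1,"ax":0,"ay":0,"az":0,"hand":-1}]'; python3 -m jog '[{"tx":0,"ty":0,"tz":0.1,"ax":0,"ay":0,"az":0,"hand":-1},{"tx":0,"ty":0,"tz":0.1,"ax":0,"ay":0,"az":0,"hand":-1}]'
```

```text
time_s: 9.12
position: [0.571, -0.0711, 0.1409]
tool_rot: [-179.9, -0.2, 165.3]
force: [-0.7, 0.6, 1.9]
gripper_width: 0.259
time_s: 9.38
position: [0.5711, -0.0711, 0.1401]
tool_rot: [-179.9, -0.2, 165.3]
force: [-2.3, 0.0, 4.3]
gripper_width: 0.258
time_s: 9.62
position: [0.5713, -0.0711, 0.1394]
tool_rot: [-179.9, -0.1, 165.3]
force: [-2.6, -0.9, 7.1]
gripper_width: 0.255
```

```bash
python3 -m jog '[{"tx":0,"ty":0,"tz":-0.15,"ax":0,"ay":0,"az":0,"hand":-1},{"tx":0,"ty":0.2,"tz":-0.15,"ax":0,"ay":0,"az":0,"hand":-1},{"tx":0,"ty":0.4,"tz":-0.15,"ax":0,"ay":0,"az":0,"hand":-1},{"tx":0,"ty":0.4,"tz":-0.15,"ax":0,"ay":0,"az":0,"hand":-1}]'
python3 -m jog '[{"tx":0,"ty":0.2,"tz":0,"ax":0,"ay":0,"az":0,"hand":-1},{"tx":0,"ty":0.4,"tz":0,"ax":0,"ay":0,"az":0,"hand":-1},{"tx":0,"ty":0.4,"tz":0,"ax":0,"ay":0,"az":0,"hand":-1}]'
python3 -m jog '[{"tx":0,"ty":0.2,"tz":0,"ax":0,"ay":0,"az":0,"hand":-1},{"tx":0,"ty":0.4,"tz":0,"ax":0,"ay":0,"az":0,"hand":-1},{"tx":0,"ty":0.4,"tz":0,"ax":0,"ay":0,"az":0,"hand":-1}]'
```

```text
time_s: 10.12
position: [0.5724, -0.0671, 0.1408]
tool_rot: [-179.9, -0.1, 165.3]
force: [-1.5, 0.6, 1.8]
gripper_width: 0.258
time_s: 10.5
position: [0.5734, -0.063, 0.1408]
tool_rot: [-179.9, -0.1, 165.3]
force: [-1.9, 0.1, 1.7]
gripper_width: 0.258
time_s: 10.88
position: [0.5745, -0.0589, 0.1408]
tool_rot: [-179.9, -0.1, 165.3]
force: [-1.6, -1.4, 1.7]
gripper_width: 0.252
```

```bash
for i in 1; do python3 -m jog '[{"tx":0,"ty":0.2,"tz":0,"ax":0,"ay":0,"az":0,"hand":-1},{"tx":0,"ty":0.4,"tz":0,"ax":0,"ay":0,"az":0,"hand":-1},{"tx":0,"ty":0.4,"tz":0,"ax":0,"ay":0,"az":0,"hand":-1}]'; done
python3 -m jog '[{"tx":0,"ty":0.2,"tz":0,"ax":0,"ay":0,"az":0,"hand":-1},{"tx":0,"ty":0.4,"tz":0,"ax":0,"ay":0,"az":0,"hand":-1},{"tx":0,"ty":0.4,"tz":0,"ax":0,"ay":0,"az":0,"hand":-1}]'
python3 -m jog '[{"tx":0,"ty":0.2,"tz":0,"ax":0,"ay":0,"az":0,"hand":-1},{"tx":0,"ty":0.4,"tz":0,"ax":0,"ay":0,"az":0,"hand":-1},{"tx":0,"ty":0.4,"tz":0,"ax":0,"ay":0,"az":0,"hand":-1}]'
```

```text
time_s: 11.25
position: [0.5756, -0.0548, 0.1408]
tool_rot: [-180.0, -0.1, 165.3]
force: [-1.1, 0.7, 0.9]
gripper_width: 0.26
time_s: 11.62
position: [0.5767, -0.0507, 0.1408]
tool_rot: [-180.0, -0.1, 165.3]
force: [-0.9, 0.2, 2.3]
gripper_width: 0.252
time_s: 12.0
position: [0.5778, -0.0466, 0.1408]
tool_rot: [-180.0, -0.1, 165.3]
force: [-2.0, -0.1, 2.3]
gripper_width: 0.252
```

```bash
python3 -m jog '[{"tx":0,"ty":0.2,"tz":0,"ax":0,"ay":0,"az":0,"hand":-1},{"tx":0,"ty":0.4,"tz":0,"ax":0,"ay":0,"az":0,"hand":-1},{"tx":0,"ty":0.4,"tz":0,"ax":0,"ay":0,"az":0,"hand":-1}]'
python3 -m jog '[{"tx":0,"ty":0.2,"tz":0,"ax":0,"ay":0,"az":0,"hand":-1},{"tx":0,"ty":0.4,"tz":0,"ax":0,"ay":0,"az":0,"hand":-1},{"tx":0,"ty":0.4,"tz":0,"ax":0,"ay":0,"az":0,"hand":-1}]'
python3 -m jog '[{"tx":0,"ty":0.2,"tz":0,"ax":0,"ay":0,"az":0,"hand":-1},{"tx":0,"ty":0.4,"tz":0,"ax":0,"ay":0,"az":0,"hand":-1},{"tx":0,"ty":0.4,"tz":0,"ax":0,"ay":0,"az":0,"hand":-1}]'
```

```text
time_s: 12.38
position: [0.5789, -0.0425, 0.1408]
tool_rot: [-180.0, -0.1, 165.3]
force: [-1.0, -0.1, 2.1]
gripper_width: 0.254
time_s: 12.75
position: [0.5799, -0.0384, 0.1408]
tool_rot: [-180.0, -0.1, 165.3]
force: [-0.6, 0.9, 3.1]
gripper_width: 0.26
time_s: 13.12
position: [0.581, -0.0343, 0.1408]
tool_rot: [-180.0, -0.1, 165.3]
force: [-1.6, 0.3, 0.5]
gripper_width: 0.259
```

```bash
python3 -m jog '[{"tx":0,"ty":0.1,"tz":0,"ax":0,"ay":0,"az":0,"hand":-1},{"tx":0,"ty":0.2,"tz":0,"ax":0,"ay":0,"az":0,"hand":-1},{"tx":0,"ty":0.2,"tz":0,"ax":0,"ay":0,"az":0,"hand":-1}]'
python3 -m jog '[{"tx":0,"ty":0.1,"tz":0,"ax":0,"ay":0,"az":0,"hand":-1},{"tx":0,"ty":0.2,"tz":0,"ax":0,"ay":0,"az":0,"hand":-1},{"tx":0,"ty":0.2,"tz":0,"ax":0,"ay":0,"az":0,"hand":-1}]'
python3 -m jog '[{"tx":0,"ty":0.1,"tz":0,"ax":0,"ay":0,"az":0,"hand":-1},{"tx":0,"ty":0.2,"tz":0,"ax":0,"ay":0,"az":0,"hand":-1},{"tx":0,"ty":0.2,"tz":0,"ax":0,"ay":0,"az":0,"hand":-1}]'
```

```text
time_s: 13.5
position: [0.5815, -0.0322, 0.1407]
tool_rot: [180.0, -0.1, 165.3]
force: [-1.1, 0.6, 0.2]
gripper_width: 0.255
time_s: 13.88
position: [0.5819, -0.0302, 0.1406]
tool_rot: [180.0, -0.1, 165.3]
force: [-0.3, 0.1, -1.4]
gripper_width: 0.252
time_s: 14.25
position: [0.5825, -0.0281, 0.1406]
tool_rot: [180.0, -0.1, 165.4]
force: [-1.7, 0.1, 0.5]
gripper_width: 0.263
```

```bash
python3 -m jog '[{"tx":0,"ty":-0.2,"tz":0,"ax":0,"ay":0,"az":0,"hand":-1},{"tx":0,"ty":-0.25,"tz":0,"ax":0,"ay":0,"az":0,"hand":-1},{"tx":0,"ty":-0.25,"tz":0.1,"ax":0,"ay":0,"az":0,"hand":-1},{"tx":0,"ty":-0.25,"tz":0.1,"ax":0,"ay":0,"az":0,"hand":-1}]'
python3 -m jog '[{"tx":0,"ty":0,"tz":0.1,"ax":0,"ay":0,"az":0,"hand":-1},{"tx":0,"ty":0,"tz":0.1,"ax":0,"ay":0,"az":0,"hand":-1}]'; python3 -c "
from station import *
print(observe()['force'],observe()['moment'])"
```

```text
time_s: 14.75
position: [0.5819, -0.0306, 0.1396]
tool_rot: [180.0, -0.1, 165.4]
force: [-0.9, 0.2, 0.1]
gripper_width: 0.26
time_s: 15.0
position: [0.5819, -0.0306, 0.1385]
tool_rot: [180.0, -0.1, 165.4]
force: [-0.9, 1.0, -0.2]
gripper_width: 0.257
[-0.91088025  1.01432536 -0.20305887] [0.06655266 0.14573965 0.02334971]
```

```bash
python3 -m jog '[{"tx":0,"ty":0,"tz":0.2,"ax":0,"ay":0,"az":0,"hand":-1},{"tx":0,"ty":0,"tz":0.4,"ax":0,"ay":0,"az":0,"hand":-1},{"tx":0,"ty":0,"tz":0.4,"ax":0,"ay":0,"az":0,"hand":-1}]'
python3 -m jog '[{"tx":0,"ty":0,"tz":0.3,"ax":0,"ay":0,"az":0,"hand":-1},{"tx":0,"ty":0,"tz":0.6,"ax":0,"ay":0,"az":0,"hand":-1},{"tx":0,"ty":0,"tz":0.6,"ax":0,"ay":0,"az":0,"hand":-1}]'
```

```text
time_s: 15.38
position: [0.5818, -0.0306, 0.1343]
tool_rot: [180.0, -0.1, 165.4]
force: [0.1, 1.6, -1.7]
gripper_width: 0.253
time_s: 15.75
position: [0.5817, -0.0305, 0.128]
tool_rot: [180.0, -0.2, 165.4]
force: [-0.9, 0.1, -2.0]
gripper_width: 0.257
```

```bash
python3 -m jog '[{"tx":0,"ty":0,"tz":0.4,"ax":0,"ay":0,"az":0,"hand":-1},{"tx":0,"ty":0,"tz":0.8,"ax":0,"ay":0,"az":0,"hand":-1},{"tx":0,"ty":0,"tz":1.2,"ax":0,"ay":0,"az":0,"hand":-1},{"tx":0,"ty":0,"tz":1.2,"ax":0,"ay":0,"az":0,"hand":-1}]'
python3 -m jog '[{"tx":0,"ty":0,"tz":0.3,"ax":0,"ay":0,"az":0,"hand":-1},{"tx":0,"ty":0,"tz":0.6,"ax":0,"ay":0,"az":0,"hand":-1},{"tx":0,"ty":0,"tz":0.9,"ax":0,"ay":0,"az":0,"hand":-1},{"tx":0,"ty":0,"tz":1.1,"ax":0,"ay":0,"az":0,"hand":-1},{"tx":0,"ty":0,"tz":1.1,"ax":0,"ay":0,"az":0,"hand":-1}]'
python3 -m jog '[{"tx":0,"ty":0,"tz":0.15,"ax":0,"ay":0,"az":0,"hand":-1},{"tx":0,"ty":0,"tz":0.15,"ax":0,"ay":0,"az":0,"hand":-1}]'
```

```text
time_s: 16.25
position: [0.5815, -0.0305, 0.1156]
tool_rot: [-180.0, -0.2, 165.4]
force: [-0.2, 1.2, -1.8]
gripper_width: 0.256
time_s: 16.88
position: [0.5814, -0.0304, 0.1044]
tool_rot: [180.0, -0.2, 165.3]
force: [0.4, 0.7, -0.4]
gripper_width: 0.258
time_s: 17.12
position: [0.5815, -0.0304, 0.1029]
tool_rot: [180.0, -0.2, 165.4]
force: [1.3, 1.1, 0.2]
gripper_width: 0.255
```

```bash
python3 -m jog '[{"tx":0,"ty":0,"tz":0.1,"ax":0,"ay":0,"az":0,"hand":-1},{"tx":0,"ty":0,"tz":0.1,"ax":0,"ay":0,"az":0,"hand":-1}]'
python3 -m jog '[{"tx":0,"ty":0,"tz":0.1,"ax":0,"ay":0,"az":0,"hand":-1},{"tx":0,"ty":0,"tz":0.1,"ax":0,"ay":0,"az":0,"hand":-1}]'; python3 -m jog '[{"tx":0,"ty":0,"tz":0,"ax":0,"ay":0,"az":0,"hand":-1},{"tx":0,"ty":0,"tz":0,"ax":0,"ay":0,"az":0,"hand":-1}]'
```

```text
time_s: 17.38
position: [0.5815, -0.0305, 0.1019]
tool_rot: [180.0, -0.2, 165.3]
force: [1.8, 0.0, 1.8]
gripper_width: 0.256
time_s: 17.62
position: [0.5815, -0.0304, 0.1009]
tool_rot: [180.0, -0.2, 165.3]
force: [0.9, 1.2, 1.9]
gripper_width: 0.255
time_s: 17.88
position: [0.5815, -0.0305, 0.1009]
tool_rot: [180.0, -0.2, 165.3]
force: [0.4, 1.0, 1.8]
gripper_width: 0.259
```

```bash
python3 -m jog '[{"tx":0,"ty":0,"tz":0,"ax":0,"ay":0,"az":0,"hand":-0.3},{"tx":0,"ty":0,"tz":0,"ax":0,"ay":0,"az":0,"hand":-0.2},{"tx":0,"ty":0,"tz":0,"ax":0,"ay":0,"az":0,"hand":-0.1},{"tx":0,"ty":0,"tz":0,"ax":0,"ay":0,"az":0,"hand":0},{"tx":0,"ty":0,"tz":0,"ax":0,"ay":0,"az":0,"hand":0},{"tx":0,"ty":0,"tz":0,"ax":0,"ay":0,"az":0,"hand":0}]'
python3 -m jog '[{"tx":0,"ty":0,"tz":-0.3,"ax":0,"ay":0,"az":0,"hand":0},{"tx":0,"ty":0,"tz":-0.8,"ax":0,"ay":0,"az":0,"hand":0},{"tx":0,"ty":0,"tz":-1.5,"ax":0,"ay":0,"az":0,"hand":0},{"tx":0,"ty":0,"tz":-2.2,"ax":0,"ay":0,"az":0,"hand":0},{"tx":0,"ty":0,"tz":-3,"ax":0,"ay":0,"az":0,"hand":0},{"tx":0,"ty":0,"tz":-3,"ax":0,"ay":0,"az":0,"hand":0}]'
```

```text
time_s: 18.62
position: [0.5812, -0.0309, 0.1009]
tool_rot: [-180.0, -0.2, 165.3]
force: [-4.2, -4.3, 3.2]
gripper_width: 0.499
time_s: 19.38
position: [0.5819, -0.031, 0.1319]
tool_rot: [-180.0, -0.1, 165.3]
force: [-0.6, 0.8, 0.7]
gripper_width: 0.502
```

```bash
python3 -m jog '[{"tx":0,"ty":0,"tz":-0.8,"ax":0,"ay":0,"az":0,"hand":0},{"tx":0,"ty":0,"tz":-1.6,"ax":0,"ay":0,"az":0,"hand":0},{"tx":0,"ty":0,"tz":-2.4,"ax":0,"ay":0,"az":0,"hand":0},{"tx":0,"ty":0,"tz":-3.2,"ax":0,"ay":0,"az":0,"hand":0},{"tx":0,"ty":0,"tz":-4,"ax":0,"ay":0,"az":0,"hand":0},{"tx":0,"ty":0,"tz":-4.8,"ax":0,"ay":0,"az":0,"hand":0},{"tx":0,"ty":0,"tz":-7,"ax":0,"ay":0,"az":0,"hand":0},{"tx":0,"ty":0,"tz":-12,"ax":0,"ay":0,"az":0,"hand":0},{"tx":0,"ty":0,"tz":-17,"ax":0,"ay":0,"az":0,"hand":0},{"tx":0,"ty":0,"tz":-17,"ax":0,"ay":0,"az":0,"hand":0},{"tx":0,"ty":0,"tz":-17,"ax":0,"ay":0,"az":0,"hand":0},{"tx":0,"ty":0,"tz":-17,"ax":0,"ay":0,"az":0,"hand":0},{"tx":0,"ty":0,"tz":-17,"ax":0,"ay":0,"az":0,"hand":0}]'; python3 - <<'E'
from h import *
a=get_image("wrist"); b=get_image("scene")
im=np.hstack([cv2.resize(a[:300],(448,240)),cv2.resize(b[90:350,140:400],(240,240))])
cv2.imwrite("pics/f.png",im[:,:,::-1])
E
```

```text
time_s: 21.0
position: [0.5819, -0.031, 0.3009]
tool_rot: [-180.0, -0.2, 165.3]
force: [-0.5, 0.4, -0.9]
gripper_width: 0.504
```

View pics/f.png

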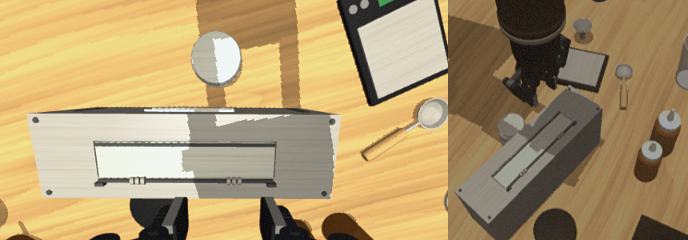

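The gripper is empty, the scale's plate is clear, the flap is flush and shut, and the tin, spoon, lids and funnel are where they were. I'll hand the job in.

```bash
python3 -c "
from station import *
print(sign_off())"
```

```text
the job is handed in; nothing more can be done
None
```

The tube is in the dose box, standing in a rack hole with the flap shut over it. I handed the job in at about 21 s of the 72 s allowed.

- **Feeling for the hole:** I gripped the tube by the cap, lowered it through the flap and touched the rack at about the slot's centre. I then slid it lightly along +y until the force dropped, at about y = +42 mm in the box, and lowered it in. The highest contact force I read was about 7 N at one touch (8–9 N allowing for the sensor's offset). Forces are only reported at the end of each move, so a brief peak in between would not show.
- **Fully home:** it went about 41 mm below the first rack contact, against a hole depth of 40 mm, and then met a soft stop of about 3.5 N. I did not see it in the hole, because the flap hides it.
- **Last checks:** the final pictures show the flap flush, the scale and gripper empty, and the funnel, spoon, tin and lids in place. The arm was clear at z = 0.30 m with a force reading of about 1 N or less.
- **One odd reading:** I read a sideways force of about 6 N just after opening the fingers. It was gone once they began to lift, and I did not find its cause.

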